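Find the hidden notch of the gate lock and open the shelf gate

ROBOT

A 6-joint arm with a two-finger parallel gripper is mounted at the origin on the work surface. World frame = base frame: x ahead of the robot, y to its left, z up, the work surface at z = 0. Lengths are in m, angles in rad, forces in N, time in s.
With the tool pointing down it reaches from about 0.3 to 0.875 m from the base axis. Payload 4.2 kg.
Tool frame: the origin (TCP) lies at the very end of the fingers, on their centre line; the grasp point (between the pads) lies 19 mm behind it (robot.grasp_offset is the distance from the TCP to the grasp point, in m); z points along the fingers, y is the direction in which the jaws open and shut (so a half turn about z gives the same grasp; the last joint's range is limited). The gripper opens to 85 mm and grips with 20 to 120 N. Pads are 22 mm wide; open, the fingers measure 114 mm over their backs; the gripper's body (76 mm by 85 mm) begins 54 mm behind the grasp point. The pads swing forward as they close: fully open they stand 13 mm farther back than shut.
Start: joints at [-0.02, 0.32, 1.565, -0, 1.257, -0.02], TCP at [0.575, 0, 0.231] pointing down, gripper open.
Joint ranges: [-3.11, 3.11], [-0.84, 2.01], [0.21, 2.61], [-1.34, 4.49], [0.05, 2.63], [-2.56, 2.56]. Speed limits (rad/s): [2.57, 2.57, 3.14, 3.14, 3.14, 3.14].

INTERFACE

Orientations are given as a unit quaternion [x, y, z, w].
In Python, from workcell import robot gives the robot as it stands. The module is installed in compiled form; this text tells all that it offers.
- The arm moves only by the tool carry_out, never from a script. Its argument "rows" is a list of rows, each an object with "delta_pos": the shift along the tool's x, y, z in m, a list of three; "roll": the turn about the tool's z in rad. A call has 1 to 8 rows; each row shifts and turns the commanded pose from where the row before left it, along the tool's axes as they then stand; what a row does not reach is not made up. A row lasts 1/10 s, in which the tool goes at most 50 mm and 8.59 degrees, less where a joint would pass 70% of its speed; a pose out of reach is approached as far as the arm can. A call with a gripper value outside its range is refused whole. "claw" is the opening in per cent of the stroke, from 0 (shut) to 100 (fully open), set as the call begins (left out, the last holds). The fingers move at their own pace and stop on an object; "newtons" is the grip in N (left out, the last holds). Time passes only in rows, so rows that do not move let the fingers close. It gives the time, the measured TCP pose, the force and the opening at its end, in the units of the state.
- robot.sense(): the state, without advancing time (a new reading comes with each control period).
- robot.snapshot(name): name is "scene" or "side" or "wrist"; returns the picture (384x512x3 uint8, red, green, blue); there is no depth.
- robot.get_calibration(name): a dict with "fovy" (degrees; the focal length in pixels is half the picture's height over the tangent of half this angle, whatever the lens; pixels are square), "cx", "cy" (the principal point, pixels), "world_to_cam" (4x4, takes a point from world to camera coordinates). Camera axes: x right, y up, looking along -z (the intrinsics and any distortion apply to the point x, -y, -z); pixel columns grow to the right and rows downward; lengths in m; the calibration is good to about 2 mm. A picture is of the moment at which its call begins: read the wrist's pose just before it. get_calibration takes no time and is no camera call; for the wrist camera it gives the pose at the moment of the call.
- robot.finish_job(): hands the job in, once; it reports no verdict.
Trained networks look in the newest picture that a camera, given by its name, has taken for a name from the list of things; names that differ only in an ending like _2 or _b are one class to them, and where a whole thing is asked for, a point or a joint stands for the part that bears it (a point fixed in the world has none). Each returns a list of dicts, best first, with "p" (0 to 1); they miss things now and then, are a little off and sometimes report something else, mostly with a low value. They report only what shows in the picture. A call takes as long as a camera call.
- robot.cut_out(camera, target): "pixels" (384x512 bool, what is visible of it) and "position" ([column, row] in pixels, amid what is visible of it).
The state is a dict: "clock": time; "q": joint angles; "joint_velocities": joint speeds; "effort": joint torques, N m; "eef_pos": TCP position; "orientation": TCP orientation; "contact_force": force on the tool from outside, world axes, zero at the start; "ft_torque": the same for the moment, N m; "grip_width": finger opening in m.
Only numpy, scipy, OpenCV 4.12 (cv2) and the standard library are available. Lean on these libraries where they do the work, as an engineer would, in place of code of your own. Each camera call takes 0.05 s, during which the arm holds its last target.

TASK

Open the perforated gate at the end of the blue shelf so the deburred parts can be taken out. Its lock has no mark: turn the black bar knob slowly clockwise until you feel the resistance dip as the lock falls into its hidden notch, leave the knob there, let go of it, then swing the gate outwards by its black post, at least 70 degrees open, and let go. Never force the gate against the lock (if it does not follow a light pull, the notch was missed), and leave the parts on the shelf where they lie.

Things in the scene. Friction and masses are not known exactly. Their poses are not given: they have to be found in the camera images.
- shelf: Fixed blue steel shelf, 260 x 360 mm (x, y), deck top 60 mm above the table, 20 mm rim. Origin: on the table under the deck's centre; z up. The gate closes its -y end. At its (-x, -y) corner stands the grey lock housing, 84 x 84 mm, centred at x -90, y -140 mm, top 130 mm above the table; a small hood on its -y face hides the bolt over the gate's steel lug.
- knob: Black bar knob on top of the lock housing. Origin: on its vertical axis, at the housing's top. Bar along its own x, 50 mm long, 14 mm thick (its y), 11 to 50 mm above the origin, on a round foot of 27 mm radius. Turns clockwise seen from above, up to 2.2 rad from the start, with a steady drag of about 0.1 N m. One invisible notch is centred 0.3 to 1.45 rad clockwise of the start.
- knob_grip (a point): On the knob's axis at mid grip height, 34 mm above the housing's top. Feel of the notch: from about 0.15 rad before its centre the resistance falls by 0.2 to 0.3 N m (a spring pulls the knob forward), at the centre it comes back, beyond it turning takes up to 0.45 N m until the knob climbs out about 0.15 rad past the centre and the drag is as before.
- knob_top (a point): Centre of the top of the knob's bar. Let go inside the notch, the knob draws itself to the notch's centre. The bolt is withdrawn only within about 0.06 rad of it; turned past, the gate is locked again and the knob may be turned back to the notch.
- gate: Blue perforated gate, 160 mm long, 6 thick, 56 high. Origin: on its vertical hinge axis at its lower edge, 66 mm above the table. The leaf runs along its own -x; shut, its axes are parallel to the shelf's. Opens outwards (free end to the shelf's -y; counterclockwise from above) up to 1.55 rad and stays where left. Free, it needs about 1 N at the post; locked, it yields about 2 mm.
- gate_post (a point): Black upright post on the gate's top edge, 14 mm in diameter, standing from the leaf's top at 122 mm to 170 mm above the table (a foot of 18 mm diameter in the lowest 4 mm); this point is on its axis 150 mm above the table, 107 mm from the hinge axis.
- elbow: White PVC pipe elbow, 62 x 62 x 40 mm, lying loose on the shelf; not to be moved.
- light_guide: Clear acrylic light guide, 98 x 22 x 18 mm, lying loose on the shelf; not to be moved.
- reamer: Steel hand reamer, 118 mm long, lying loose on the shelf; not to be moved.
- cutters: Red-handled flush cutters, 130 mm long, lying loose on the shelf; not to be moved.

How it is judged:
By the outcome, as a careful person would: the job done as asked, in the order asked, and still so for the second after the job is handed in, with the robot touching nothing.
It also fails if it takes over 61 s, if anything falls off the work surface, if the arm or the gripper's body presses on something with over 40 N, if the wrist force passes 120 N, or if a joint passes its speed limit or range.

## Working session

There is one attempt and no reset: what is moved stays moved. The work goes in short steps, Python scripts to look and compute and a tool call to move; the robot and the scene stay as the last step left them, time stands still between calls to the robot, and variables do not carry over. Pictures are saved under pics/ and viewed, and the job is handed in when it is done.

Besides the shell and the picture viewer there is one more tool, called in YAML: its name, and indented under it one key for each argument. carry_out: Moves the arm, as the interface text tells. Its arguments: {"type":"object","properties":{"rows":{"type":"array","items":{"type":"object","properties":{"delta_pos":{"type":"array","items":{"type":"number"}},"roll":{"type":"number"}}}},"claw":{"type":"number"},"newtons":{"type":"number"}},"required":["rows"]}

```bash
mkdir -p pics
python3 - <<'E'
from workcell import robot
import cv2
for n in ["scene","side","wrist"]:
    im=robot.snapshot(n); cv2.imwrite(f"pics/{n}0.png",im[:,:,::-1])
    c=robot.get_calibration(n); print(n,c)
    for t in ["knob","gate","gate_post","shelf"]:
        r=robot.cut_out(n,t)
        print(t,[(d["p"],d["position"],int(d["pixels"].sum())) for d in r[:2]])
s=robot.sense(); print(s)
E
```

```text
scene {'fovy': 55.72827037488119, 'cx': 250.12898197037322, 'cy': 190.38464236742482, 'world_to_cam': array([[-6.04670927e-01,  7.96475395e-01, -1.23334858e-04,
         2.95049186e-01],
       [-4.76699128e-01, -3.61778020e-01,  8.01170772e-01,
         2.29998862e-01],
       [ 6.38068187e-01,  4.84503467e-01,  5.98435777e-01,
        -1.17046883e+00],
       [ 0.00000000e+00,  0.00000000e+00,  0.00000000e+00,
         1.00000000e+00]])}
knob [(0.62, [302.6, 247.3], 22120), (0.61, [280.4, 146.9], 612)]
gate [(0.98, [215.6, 182.7], 2027), (0.59, [365.3, 242.1], 1162)]
gate_post [(0.95, [211.7, 182.0], 2025)]
shelf [(0.96, [302.6, 246.9], 21609), (0.74, [271.5, 243.1], 376)]
side {'fovy': 54.977637378205785, 'cx': 253.20111813794077, 'cy': 189.81647470613862, 'world_to_cam': array([[ 0.77487756, -0.63161267,  0.02510389, -0.4224231 ],
       [ 0.34810349,  0.45953783,  0.81709788, -0.3574159 ],
       [-0.52762556, -0.62441205,  0.57595213, -0.3274952 ],
       [ 0.        ,  0.        ,  0.        ,  1.        ]])}
knob [(0.7, [193.4, 209.8], 1239)]
gate [(0.68, [275.4, 233.5], 3243
[... 699 characters left out ...]
)]
{'clock': 0.75, 'q': array([-1.99761054e-02,  3.19575894e-01,  1.56448633e+00,  6.39461336e-06,
        1.25742073e+00, -1.99687651e-02]), 'joint_velocities': array([-0.00035018, -0.00260918, -0.00018808,  0.00232429, -0.00087987,
        0.00245765]), 'effort': array([-4.76330733e-04, -4.15331483e+01, -2.34396243e+01, -1.45661134e-04,
        6.76928312e-05, -9.66600538e-06]), 'eef_pos': array([5.75011911e-01, 1.62048749e-05, 2.31357120e-01]), 'orientation': array([7.07110072e-01, 7.07103488e-01, 4.01978961e-05, 3.74464529e-05]), 'contact_force': array([-0.47995326,  0.73464128, -0.53978826]), 'ft_torque': array([-0.0461152 , -0.04411149, -0.02297326]), 'grip_width': 0.08545538622523241}
```

```bash
python3 -c "
import cv2
for n in ['scene','side','wrist']:
    cv2.imwrite(f'pics/{n}0b.png',cv2.resize(cv2.imread(f'pics/{n}0.png'),(800,600),interpolation=cv2.INTER_CUBIC))"
```

```text
(no output)
```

View pics/scene0b.png

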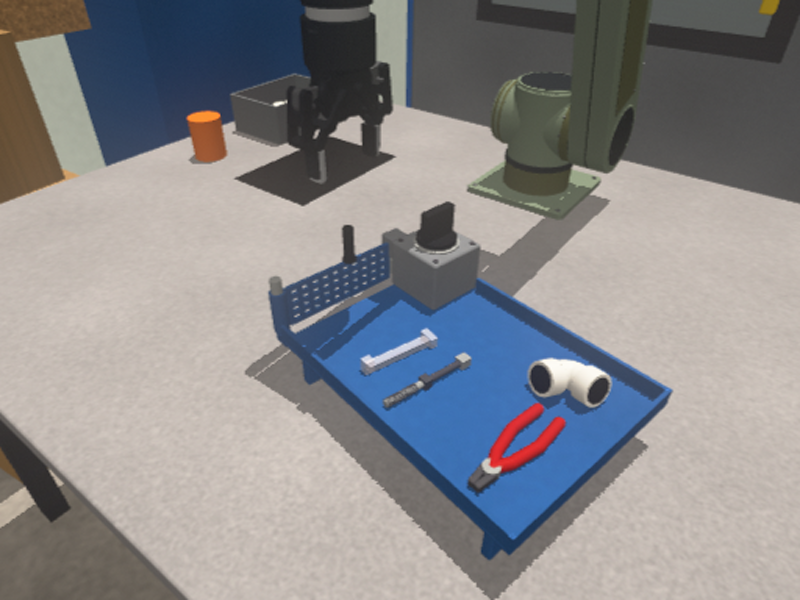

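View pics/side0b.png

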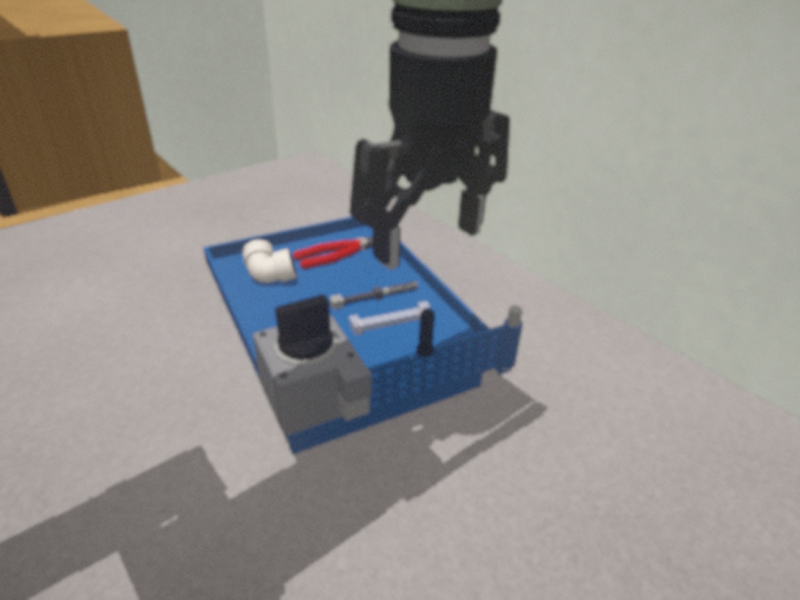

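View pics/wrist0b.png

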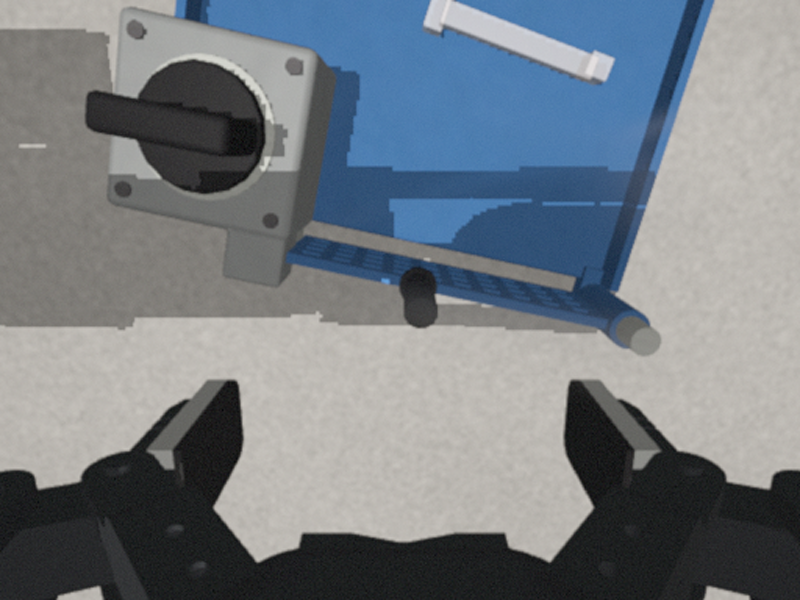

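```bash
cat > h.py <<'E'
import numpy as np
from workcell import robot
def bp(n,u,v,z,c=None):
    c=c or robot.get_calibration(n); f=192/np.tan(np.radians(c["fovy"]/2))
    d=np.array([(u-c["cx"])/f,-(v-c["cy"])/f,-1]); W=c["world_to_cam"]; R=W[:3,:3]; o=-R.T@W[:3,3]
    d=R.T@d; return (o+d*(z-o[2])/d[2]).round(4)
def proj(n,p,c=None):
    c=c or robot.get_calibration(n); f=192/np.tan(np.radians(c["fovy"]/2))
    q=c["world_to_cam"][:3,:3]@np.array(p)+c["world_to_cam"][:3,3]
    return c["cx"]+f*q[0]/-q[2], c["cy"]-f*q[1]/-q[2]
E
python3 - <<'E'
from h import *
k=1.5625
W=lambda u,v,z:bp("wrist",u/k,v/k,z)
S=lambda u,v,z:bp("scene",u/k,v/k,z)
D=lambda u,v,z:bp("side",u/k,v/k,z)
sc=[W(*p,.13) for p in [(136,30),(294,66),(270,220),(123,189)]]
print(sc,np.mean(sc,0))
for i in range(4):
    d=sc[(i+1)%4]-sc[i]; print(np.degrees(np.arctan2(d[1],d[0])),np.linalg.norm(d))
print("knob top W bar", W(90,108,.18),W(228,125,.18))
print("post top W",W(420,310,.17),"S",S(348,228,.17),"D",D(427,312,.17))
print("post base W",W(418,285,.122),"S",S(349,261,.122),"D",D(425,352,.122))
print("gate top edge W",W(306,247,.122),W(572,302,.122))
print("hinge cap W .14",W(643,338,.14),"S",S(275,282,.14),"D",D(515,312,.14))
print("knob S top", S(422,212,.18),S(454,206,.18), "D", D(278,306,.18),D(330,300,.18))
print("shelf corners S", S(670,390,.08),S(512,545,.08))
E
```

```text
[array([0.464 , 0.1148, 0.13  ]), array([0.529 , 0.1009, 0.13  ]), array([0.5147, 0.0361, 0.13  ]), array([0.4498, 0.0499, 0.13  ])] [0.489375 0.075425 0.13    ]
-12.070675632800993 0.06646961711940276
-102.44452172620831 0.06635909884861306
167.9957098680915 0.06635096080690926
77.65827988556161 0.06643530687819543
knob top W bar [0.4678 0.0803 0.18  ] [0.5146 0.0747 0.18  ]
post top W [0.5818 0.0053 0.17  ] S [0.5846 0.0078 0.17  ] D [0.5809 0.0042 0.17  ]
post base W [0.5823 0.0038 0.122 ] S [0.585 0.007 0.122] D [0.5806 0.0028 0.122 ]
gate top edge W [0.529  0.0224 0.122 ] [ 0.6574 -0.0047  0.122 ]
hinge cap W .14 [ 0.6857 -0.0169  0.14  ] S [ 0.6906 -0.0134  0.14  ] D [ 0.6813 -0.0217  0.14  ]
knob S top [0.5119 0.0668 0.18  ] [0.4745 0.0899 0.18  ] D [0.4695 0.0835 0.18  ] [0.5122 0.0628 0.18  ]
shelf corners S [0.5217 0.3952 0.08  ] [0.7775 0.3432 0.08  ]
```

Run:
```python
import cv2
a=cv2.imread('pics/scene0.png')[120:215,165:320]; cv2.imwrite('pics/sc_z.png',cv2.resize(a,None,fx=5,fy=5,interpolation=cv2.INTER_CUBIC))
a=cv2.imread('pics/wrist0.png')[0:150,30:220]; cv2.imwrite('pics/wr_z.png',cv2.resize(a,None,fx=4,fy=4,interpolation=cv2.INTER_CUBIC))
a=cv2.imread('pics/side0.png')[180:290,155:345]; cv2.imwrite('pics/sd_z.png',cv2.resize(a,None,fx=4,fy=4,interpolation=cv2.INTER_CUBIC))
```

```text
(no output)
```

View pics/sc_z.png

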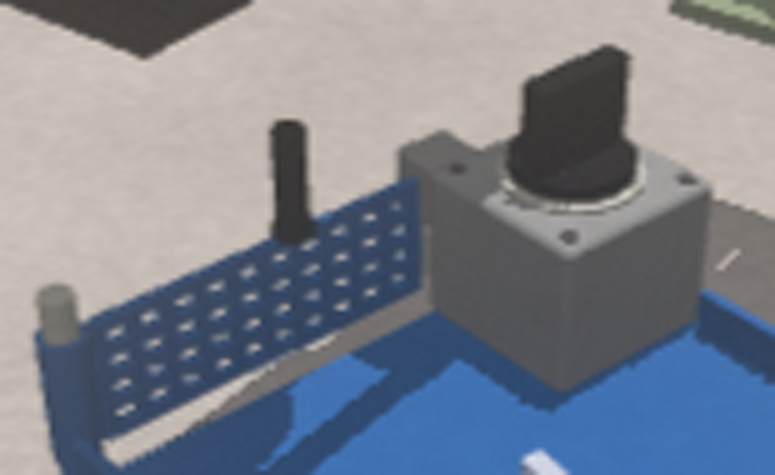

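View pics/wr_z.png

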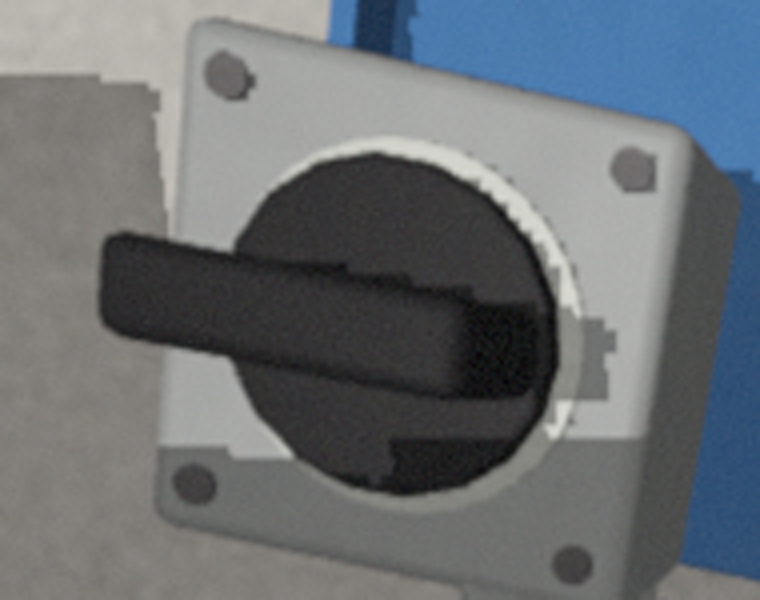

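View pics/sd_z.png

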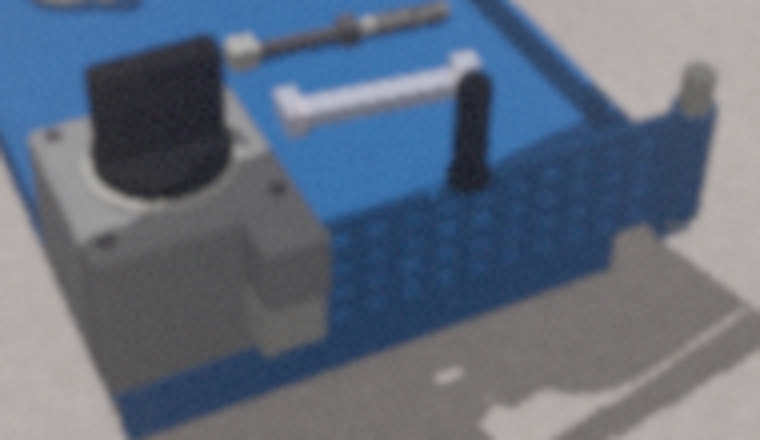

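Run:
```python
from h import *
Z=lambda u,v,z=.18:bp("wrist",u/4+30,v/4,z)
for a,b in [((135,236),(440,288)),((125,332),(440,393)),((105,285),(460,342))]:
    A,B=Z(*a),Z(*b); d=B-A; print(A,B,np.degrees(np.arctan2(d[1],d[0])),np.linalg.norm(d),(A+B)/2)
```

```text
[0.4718 0.0854 0.18  ] [0.5118 0.0788 0.18  ] -9.369385096487488 0.040540843602470865 [0.4918 0.0821 0.18  ]
[0.4687 0.0732 0.18  ] [0.5105 0.0652 0.18  ] -10.834678843378128 0.0425586653926083 [0.4896 0.0692 0.18  ]
[0.4669 0.0792 0.18  ] [0.5138 0.0719 0.18  ] -8.847115798103356 0.047464723743007343 [0.49035 0.07555 0.18   ]
```

carry_out:
  rows:
    - {"delta_pos": [0.0377,-0.0425,0],"roll": 0}
    - {"delta_pos": [0.0377,-0.0425,0],"roll": 0}
    - {"delta_pos": [0,0,0],"roll": -0.14}
    - {"delta_pos": [0,0,0],"roll": -0.14}
    - {"delta_pos": [0,0,0],"roll": -0.14}
    - {"delta_pos": [0,0,0],"roll": -0.14}
    - {"delta_pos": [0,0,0],"roll": -0.14}
    - {"delta_pos": [0,0,0],"roll": -0.14}

```text
clock: 1.55
eef_pos: [0.5002, 0.0664, 0.2314]
orientation: [0.355, 0.935, 0.0, 0.0]
contact_force: [-0.5, -0.5, 0.1]
grip_width: 0.0855
```

carry_out:
  rows:
    - {"delta_pos": [0.0133,0.0004,0],"roll": 0}
    - {"delta_pos": [0,0,0],"roll": -0.1375}
    - {"delta_pos": [0,0,0],"roll": -0.1375}
    - {"delta_pos": [0,0,0],"roll": -0.1375}
    - {"delta_pos": [0,0,0],"roll": -0.1375}
    - {"delta_pos": [0,0,0],"roll": 0}

```text
clock: 2.15
eef_pos: [0.4899, 0.0761, 0.2314]
orientation: [0.092, 0.996, 0.0, -0.0]
contact_force: [-0.6, 0.2, 0.3]
grip_width: 0.0857
```

Run:
```python
from h import *
import cv2
s=robot.sense(); print(s["eef_pos"],s["orientation"],s["q"],s["ft_torque"])
im=robot.snapshot("wrist"); cv2.imwrite('pics/w1.png',cv2.resize(im[:,:,::-1],(800,600),interpolation=cv2.INTER_CUBIC))
print([np.array(proj("wrist",p))*1.5625 for p in [(.4905,.0755,.18),(.4659,.0798,.18),(.5151,.0712,.18)]])
im=robot.snapshot("side"); cv2.imwrite('pics/d1.png',cv2.resize(im[:,:,::-1],(800,600),interpolation=cv2.INTER_CUBIC))
```

```text
[0.48988364 0.07608021 0.23140204] [ 9.15638810e-02  9.95799194e-01  1.11406212e-04 -9.15384031e-05] [ 1.30707327e-01  1.94861720e-01  1.73780980e+00  2.75538934e-04
  1.20905056e+00 -1.25680191e+00] [0.00907163 0.01614786 0.04079394]
[array([402.72147775, 333.0319983 ]), array([401.90879318, 268.95717092]), array([403.48449141, 393.19060094])]
```

View pics/w1.png

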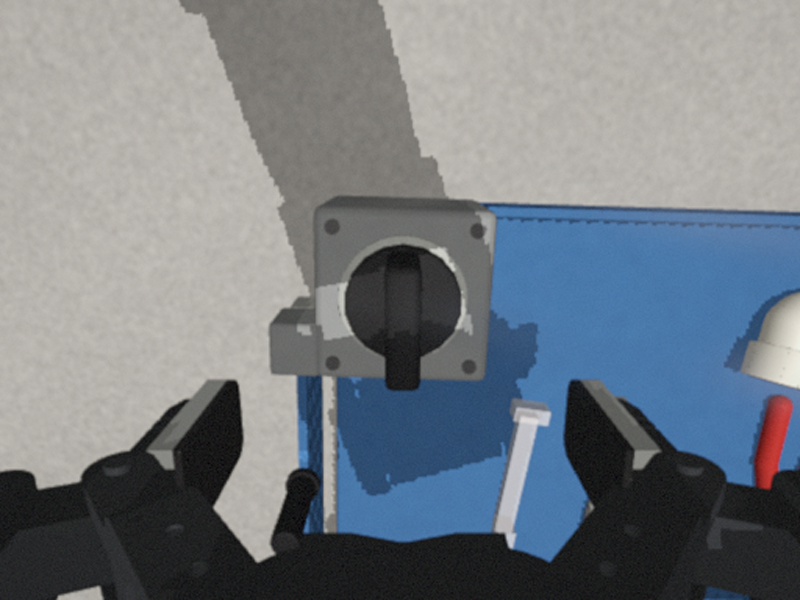

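View pics/d1.png

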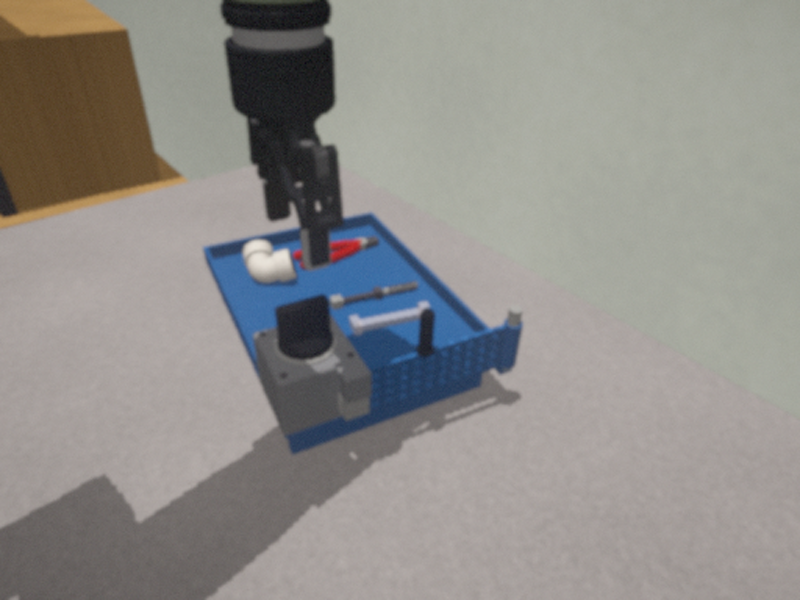

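carry_out:
  rows:
    - {"delta_pos": [0,0,0.025],"roll": 0}
    - {"delta_pos": [0,0,0.025],"roll": 0}
    - {"delta_pos": [0,0,0.02],"roll": 0}
    - {"delta_pos": [0,0,0.014],"roll": 0}
    - {"delta_pos": [0,0,0],"roll": 0}

```text
clock: 2.75
eef_pos: [0.489, 0.0755, 0.1455]
orientation: [0.092, 0.996, -0.0, -0.002]
contact_force: [0.6, -0.0, -0.4]
grip_width: 0.0857
```

carry_out:
  rows:
    - {"delta_pos": [0,0,0],"roll": 0}
    - {"delta_pos": [0,0,0],"roll": 0}
    - {"delta_pos": [0,0,0],"roll": 0}
    - {"delta_pos": [0,0,0],"roll": 0}
    - {"delta_pos": [0,0,0],"roll": 0}
    - {"delta_pos": [0,0,0],"roll": 0}
  claw: 0
  newtons: 40

```text
clock: 3.35
eef_pos: [0.4908, 0.0757, 0.1479]
orientation: [0.09, 0.996, 0.0, 0.0]
contact_force: [-0.0, 0.3, 2.5]
grip_width: 0.0135
```

```bash
cat > s.py <<'E'
from h import *
s=robot.sense(); o=s["orientation"]
print(round(s["clock"],2),s["eef_pos"].round(4),"yaw",round(2*np.arctan2(o[1],o[0]),4),"F",s["contact_force"].round(2),"T",s["ft_torque"].round(3),"q6",s["q"][5].round(4),"eff6",s["effort"][5].round(3),"w",s["grip_width"].round(4))
E
python3 s.py
```

```text
Traceback (most recent call last):
  File "s.py", line 3, in <module>
    print(round(s["clock"],2),s["eef_pos"].round(4),"yaw",round(2*np.arctan2(o[1],o[0]),4),"F",s["contact_force"].round(2),"T",s["ft_torque"].round(3),"q6",s["q"][5].round(4),"eff6",s["effort"][5].round(3),"w",s["grip_width"].round(4))
                                                                                                                                                                                                                  ^^^^^^^^^^^^^^^^^^^^^
AttributeError: 'float' object has no attribute 'round'
```

```bash
sed -i 's/s\["grip_width"\].round(4)/round(float(s["grip_width"]),4)/' s.py; python3 s.py
```

```text
3.35 [0.4908 0.0757 0.1479] yaw 2.9605 F [-0.    0.35  2.54] T [ 0.07   0.09  -0.038] q6 -1.2602 eff6 -0.043 w 0.0135
```

carry_out:
  rows:
    - {"delta_pos": [0,0,0],"roll": 0.04}
    - {"delta_pos": [0,0,0],"roll": 0.04}

```text
clock: 3.55
eef_pos: [0.4908, 0.0756, 0.1479]
orientation: [0.131, 0.991, 0.0, 0.0]
contact_force: [-0.0, 0.8, 3.9]
grip_width: 0.0134
```

```bash
python3 s.py
```

```text
3.55 [0.4908 0.0756 0.1479] yaw 2.8795 F [-0.    0.77  3.93] T [-0.02   0.108  0.158] q6 -1.179 eff6 -0.21 w 0.0134
```

carry_out:
  rows:
    - {"delta_pos": [0,0,0],"roll": 0.04}

```text
clock: 3.65
eef_pos: [0.4908, 0.0756, 0.1479]
orientation: [0.15, 0.989, 0.0, 0.0]
contact_force: [-0.8, -0.9, 3.2]
grip_width: 0.0134
```

```bash
python3 s.py
```

```text
3.65 [0.4908 0.0756 0.1479] yaw 2.8395 F [-0.8  -0.95  3.2 ] T [-0.007  0.119  0.11 ] q6 -1.139 eff6 -0.205 w 0.0134
```

carry_out:
  rows:
    - {"delta_pos": [0,0,0],"roll": 0.04}

```text
clock: 3.75
eef_pos: [0.4908, 0.0756, 0.1479]
orientation: [0.17, 0.985, 0.0, 0.0]
contact_force: [0.2, 0.2, 3.4]
grip_width: 0.0138
```

```bash
python3 s.py
```

```text
3.75 [0.4908 0.0756 0.1479] yaw 2.7996 F [0.17 0.24 3.45] T [0.04  0.135 0.061] q6 -1.0989 eff6 -0.204 w 0.0138
```

carry_out:
  rows:
    - {"delta_pos": [0,0,0],"roll": 0.04}

```text
clock: 3.85
eef_pos: [0.4908, 0.0755, 0.1478]
orientation: [0.19, 0.982, 0.0, 0.0]
contact_force: [-0.4, 0.3, 3.5]
grip_width: 0.0132
```

```bash
python3 s.py
```

```text
3.85 [0.4908 0.0755 0.1478] yaw 2.7596 F [-0.42  0.34  3.46] T [-0.024  0.154  0.196] q6 -1.059 eff6 -0.204 w 0.0132
```

carry_out:
  rows:
    - {"delta_pos": [0,0,0],"roll": 0.04}

```text
clock: 3.95
eef_pos: [0.4908, 0.0755, 0.1479]
orientation: [0.209, 0.978, -0.0, 0.0]
contact_force: [-0.6, 0.3, 3.5]
grip_width: 0.0133
```

```bash
python3 s.py
```

```text
3.95 [0.4908 0.0755 0.1479] yaw 2.7196 F [-0.58  0.27  3.49] T [-0.087  0.081  0.104] q6 -1.019 eff6 -0.204 w 0.0133
```

carry_out:
  rows:
    - {"delta_pos": [0,0,0],"roll": 0.04}

```text
clock: 4.05
eef_pos: [0.4907, 0.0755, 0.1478]
orientation: [0.229, 0.973, -0.0, 0.0]
contact_force: [-0.9, -0.0, 3.7]
grip_width: 0.0131
```

```bash
python3 s.py
```

```text
4.05 [0.4907 0.0755 0.1478] yaw 2.6796 F [-0.91 -0.02  3.65] T [-0.075  0.107  0.105] q6 -0.9789 eff6 -0.204 w 0.0131
```

carry_out:
  rows:
    - {"delta_pos": [0,0,0],"roll": 0.04}

```text
clock: 4.15
eef_pos: [0.4907, 0.0754, 0.1478]
orientation: [0.248, 0.969, -0.0, 0.0]
contact_force: [-1.9, 0.3, 2.8]
grip_width: 0.0132
```

```bash
python3 s.py
```

```text
4.15 [0.4907 0.0754 0.1478] yaw 2.6396 F [-1.93  0.35  2.82] T [-0.084  0.075  0.128] q6 -0.939 eff6 -0.204 w 0.0132
```

carry_out:
  rows:
    - {"delta_pos": [0,0,0],"roll": 0.04}

```text
clock: 4.25
eef_pos: [0.4907, 0.0754, 0.1479]
orientation: [0.268, 0.964, -0.0, 0.0]
contact_force: [-0.8, -1.4, 3.7]
grip_width: 0.0133
```

```bash
python3 s.py
```

```text
4.25 [0.4907 0.0754 0.1479] yaw 2.5996 F [-0.83 -1.36  3.67] T [-0.105  0.092  0.17 ] q6 -0.8989 eff6 -0.204 w 0.0133
```

carry_out:
  rows:
    - {"delta_pos": [0,0,0],"roll": 0.04}

```text
clock: 4.35
eef_pos: [0.4907, 0.0753, 0.1479]
orientation: [0.287, 0.958, -0.0, 0.0]
contact_force: [-2.3, -0.2, 3.5]
grip_width: 0.0134
```

```bash
python3 s.py
```

```text
4.35 [0.4907 0.0753 0.1479] yaw 2.5597 F [-2.35 -0.22  3.47] T [-0.129  0.114  0.125] q6 -0.859 eff6 -0.204 w 0.0134
```

carry_out:
  rows:
    - {"delta_pos": [0,0,0],"roll": 0.04}

```text
clock: 4.45
eef_pos: [0.4907, 0.0753, 0.1479]
orientation: [0.306, 0.952, -0.0, 0.0]
contact_force: [-1.5, -1.6, 4.0]
grip_width: 0.0138
```

```bash
python3 s.py
```

```text
4.45 [0.4907 0.0753 0.1479] yaw 2.5197 F [-1.46 -1.64  3.99] T [-0.04   0.184  0.139] q6 -0.8189 eff6 -0.203 w 0.0138
```

carry_out:
  rows:
    - {"delta_pos": [0,0,0],"roll": 0.04}

```text
clock: 4.55
eef_pos: [0.4906, 0.0753, 0.1479]
orientation: [0.325, 0.946, -0.0, 0.0]
contact_force: [-1.1, -1.6, 3.7]
grip_width: 0.0134
```

```bash
python3 s.py
```

```text
4.55 [0.4906 0.0753 0.1479] yaw 2.4797 F [-1.11 -1.62  3.69] T [-0.126  0.168  0.108] q6 -0.779 eff6 -0.204 w 0.0134
```

carry_out:
  rows:
    - {"delta_pos": [0,0,0],"roll": 0.04}

```text
clock: 4.65
eef_pos: [0.4906, 0.0753, 0.1479]
orientation: [0.344, 0.939, -0.0, 0.0]
contact_force: [-0.2, -0.9, 4.1]
grip_width: 0.0133
```

```bash
python3 s.py
```

```text
4.65 [0.4906 0.0753 0.1479] yaw 2.4398 F [-0.23 -0.87  4.1 ] T [-0.131  0.132  0.128] q6 -0.7391 eff6 -0.16 w 0.0133
```

carry_out:
  rows:
    - {"delta_pos": [0,0,0],"roll": 0.04}

```text
clock: 4.75
eef_pos: [0.4906, 0.0752, 0.1478]
orientation: [0.362, 0.932, -0.0, 0.0]
contact_force: [-0.5, -1.6, 3.2]
grip_width: 0.0135
```

```bash
python3 s.py
```

```text
4.75 [0.4906 0.0752 0.1478] yaw 2.3997 F [-0.48 -1.62  3.22] T [-0.176  0.167  0.056] q6 -0.6989 eff6 -0.258 w 0.0135
```

carry_out:
  rows:
    - {"delta_pos": [0,0,0],"roll": 0.02}

```text
clock: 4.85
eef_pos: [0.4906, 0.0752, 0.1478]
orientation: [0.372, 0.928, -0.0, 0.0]
contact_force: [-0.5, -1.0, 5.8]
grip_width: 0.0137
```

```bash
python3 s.py
```

```text
4.85 [0.4906 0.0752 0.1478] yaw 2.3799 F [-0.48 -1.05  5.8 ] T [-0.355  0.205  0.028] q6 -0.6793 eff6 -0.08 w 0.0137
```

carry_out:
  rows:
    - {"delta_pos": [0,0,0],"roll": 0.02}

```text
clock: 4.95
eef_pos: [0.4905, 0.0752, 0.1478]
orientation: [0.381, 0.925, -0.0, 0.0]
contact_force: [-1.0, -2.0, 4.6]
grip_width: 0.013
```

```bash
python3 s.py
```

```text
4.95 [0.4905 0.0752 0.1478] yaw 2.3602 F [-0.99 -1.99  4.63] T [-0.328  0.307 -0.015] q6 -0.6595 eff6 -0.168 w 0.013
```

carry_out:
  rows:
    - {"delta_pos": [0,0,0],"roll": 0.02}

```text
clock: 5.05
eef_pos: [0.4905, 0.0752, 0.1478]
orientation: [0.39, 0.921, -0.0, 0.0]
contact_force: [-2.2, -1.7, 4.9]
grip_width: 0.0136
```

```bash
python3 s.py
```

```text
5.05 [0.4905 0.0752 0.1478] yaw 2.3402 F [-2.16 -1.72  4.95] T [-0.333  0.245  0.01 ] q6 -0.6396 eff6 -0.148 w 0.0136
```

carry_out:
  rows:
    - {"delta_pos": [0,0,0],"roll": 0.02}

```text
clock: 5.15
eef_pos: [0.4905, 0.0752, 0.1478]
orientation: [0.399, 0.917, -0.0, 0.0]
contact_force: [-1.5, -1.5, 5.7]
grip_width: 0.0129
```

```bash
python3 s.py
```

```text
5.15 [0.4905 0.0752 0.1478] yaw 2.3203 F [-1.45 -1.52  5.68] T [-0.271  0.285  0.056] q6 -0.6196 eff6 -0.148 w 0.0129
```

carry_out:
  rows:
    - {"delta_pos": [0,0,0],"roll": 0.02}

```text
clock: 5.25
eef_pos: [0.4905, 0.0751, 0.1478]
orientation: [0.408, 0.913, -0.0, 0.0]
contact_force: [-1.4, -2.5, 6.1]
grip_width: 0.0135
```

```bash
python3 s.py
```

```text
5.25 [0.4905 0.0751 0.1478] yaw 2.3003 F [-1.36 -2.53  6.09] T [-0.325  0.289  0.012] q6 -0.5996 eff6 -0.147 w 0.0135
```

carry_out:
  rows:
    - {"delta_pos": [0,0,0],"roll": 0.02}

```text
clock: 5.35
eef_pos: [0.4905, 0.0751, 0.1478]
orientation: [0.417, 0.909, -0.0, 0.0]
contact_force: [-1.9, -2.4, 6.1]
grip_width: 0.0133
```

```bash
python3 s.py
```

```text
5.35 [0.4905 0.0751 0.1478] yaw 2.2803 F [-1.88 -2.37  6.09] T [-0.336  0.298  0.069] q6 -0.5797 eff6 -0.09 w 0.0133
```

carry_out:
  rows:
    - {"delta_pos": [0,0,0],"roll": 0.02}

```text
clock: 5.45
eef_pos: [0.4905, 0.0751, 0.1478]
orientation: [0.426, 0.905, -0.0, 0.0]
contact_force: [-2.3, -1.4, 5.3]
grip_width: 0.0133
```

```bash
python3 s.py
```

```text
5.45 [0.4905 0.0751 0.1478] yaw 2.2605 F [-2.33 -1.38  5.25] T [-0.189  0.308  0.164] q6 -0.5599 eff6 -0.004 w 0.0133
```

carry_out:
  rows:
    - {"delta_pos": [0,0,0],"roll": 0.02}

```text
clock: 5.55
eef_pos: [0.4905, 0.0751, 0.1478]
orientation: [0.435, 0.9, -0.0, 0.0]
contact_force: [-2.1, -1.9, 4.5]
grip_width: 0.0132
```

```bash
python3 s.py; python3 s.py
```

```text
5.55 [0.4905 0.0751 0.1478] yaw 2.2409 F [-2.1  -1.86  4.47] T [-0.314  0.271  0.258] q6 -0.5402 eff6 0.119 w 0.0132
5.55 [0.4905 0.0751 0.1478] yaw 2.2409 F [-2.1  -1.86  4.47] T [-0.314  0.271  0.258] q6 -0.5402 eff6 0.119 w 0.0132
```

carry_out:
  rows:
    - {"delta_pos": [0,0,0],"roll": 0}
    - {"delta_pos": [0,0,0],"roll": 0}

```text
clock: 5.75
eef_pos: [0.4905, 0.0751, 0.1478]
orientation: [0.435, 0.9, -0.0, 0.0]
contact_force: [-1.1, -1.6, 6.4]
grip_width: 0.0135
```

```bash
python3 s.py
```

```text
5.75 [0.4905 0.0751 0.1478] yaw 2.2414 F [-1.15 -1.56  6.43] T [-0.299  0.281  0.09 ] q6 -0.5406 eff6 0.107 w 0.0135
```

carry_out:
  rows:
    - {"delta_pos": [0,0,0],"roll": 0}
    - {"delta_pos": [0,0,0],"roll": 0}
    - {"delta_pos": [0,0,0],"roll": 0}
    - {"delta_pos": [0,0,0],"roll": 0}
    - {"delta_pos": [0,0,0],"roll": 0}
    - {"delta_pos": [0,0,0],"roll": 0}
  claw: 90

```text
clock: 6.35
eef_pos: [0.4906, 0.0756, 0.1473]
orientation: [0.435, 0.9, 0.0, 0.0]
contact_force: [-0.2, -0.0, 0.1]
grip_width: 0.0768
```

```bash
python3 s.py
```

```text
6.35 [0.4906 0.0756 0.1473] yaw 2.2408 F [-0.22 -0.05  0.08] T [-0.031  0.061  0.021] q6 -0.5404 eff6 0.0 w 0.0768
```

carry_out:
  rows:
    - {"delta_pos": [0,0,-0.02],"roll": 0}
    - {"delta_pos": [0,0,-0.035],"roll": 0}
    - {"delta_pos": [0,0,-0.035],"roll": 0}
    - {"delta_pos": [0,0,-0.02],"roll": 0}
    - {"delta_pos": [0,0,0],"roll": 0}

```text
clock: 6.85
eef_pos: [0.4923, 0.0758, 0.2605]
orientation: [0.435, 0.9, 0.002, 0.003]
contact_force: [0.8, 0.0, -0.2]
grip_width: 0.0768
```

```bash
python3 s.py
python3 - <<'E'
from h import *
import cv2
im=robot.snapshot("wrist"); cv2.imwrite('pics/w2.png',cv2.resize(im[:,:,::-1],(800,600),interpolation=cv2.INTER_CUBIC))
for y in (2.24,2.28,2.32,2.40):
    d=np.array([np.cos(y),np.sin(y),0])*.025; c=np.array([.4905,.0755,.18])
    print(y,np.round([np.array(proj("wrist",p))*1.5625 for p in (c-d,c,c+d)],1).tolist())
E
```

```text
6.85 [0.4923 0.0758 0.2605] yaw 2.2408 F [ 0.79  0.01 -0.19] T [0.001 0.012 0.027] q6 -0.5404 eff6 0.0 w 0.0768
2.24 [[401.6, 364.4], [401.7, 310.1], [401.7, 252.6]]
2.28 [[403.9, 364.3], [401.7, 310.1], [399.3, 252.6]]
2.32 [[406.2, 364.2], [401.7, 310.1], [396.9, 252.8]]
2.4 [[410.7, 363.7], [401.7, 310.1], [392.2, 253.3]]
```

View pics/w2.png

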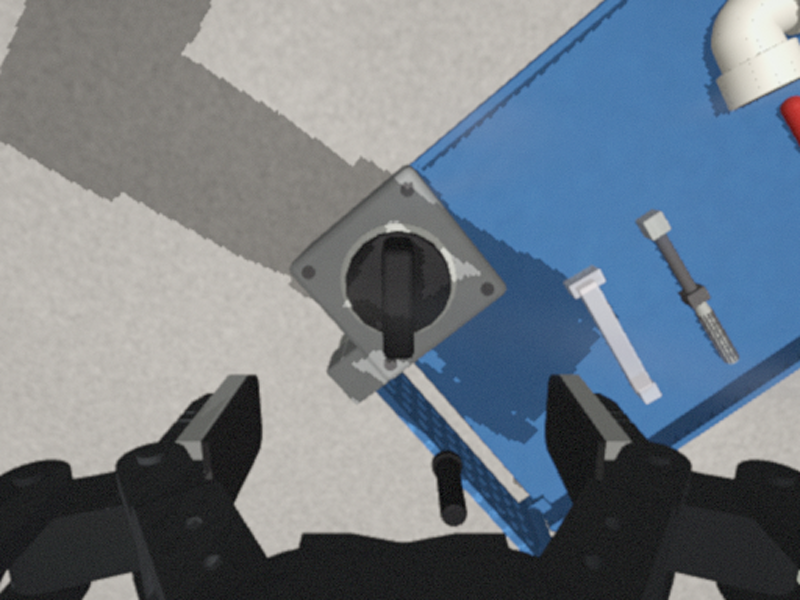

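Run:
```python
import cv2,numpy as np
a=cv2.imread('pics/w2.png')[215:375,320:480].astype(float)
a=np.clip(a*2.5,0,255).astype(np.uint8)
cv2.imwrite('pics/w2z.png',cv2.resize(a,None,fx=3.7,fy=3.7,interpolation=cv2.INTER_CUBIC))
a=cv2.imread('pics/w1.png')[235:400,320:480].astype(float)
a=np.clip(a*2.5,0,255).astype(np.uint8)
cv2.imwrite('pics/w1z.png',cv2.resize(a,None,fx=3.6,fy=3.6,interpolation=cv2.INTER_CUBIC))
```

```text
(no output)
```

View pics/w2z.png

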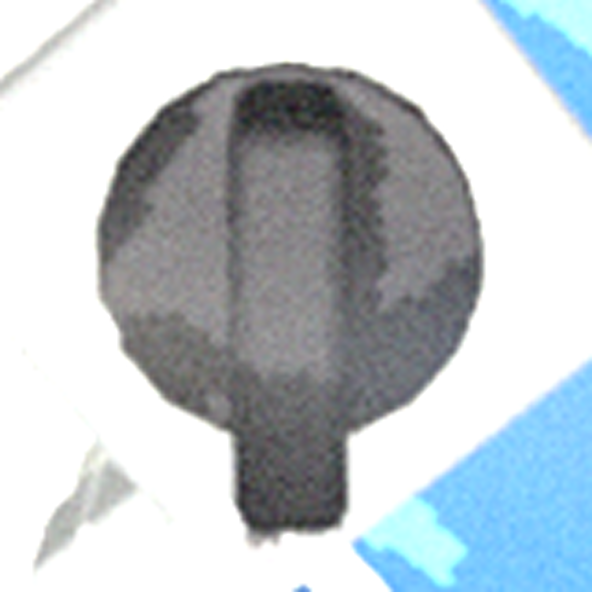

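View pics/w1z.png

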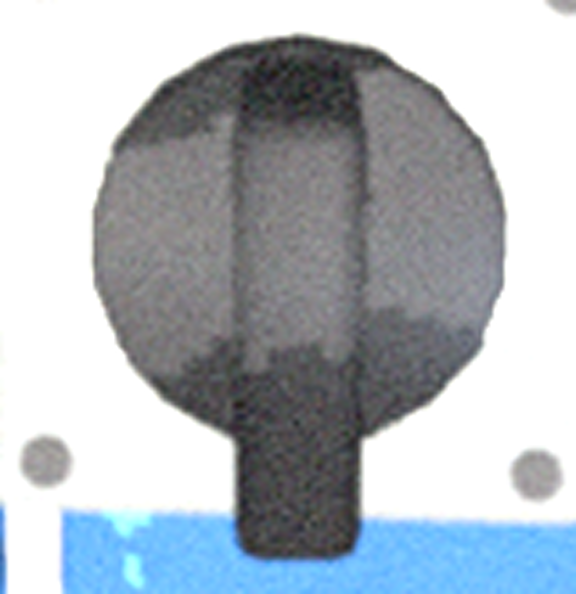

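carry_out:
  rows:
    - {"delta_pos": [0,0,0.035],"roll": 0}
    - {"delta_pos": [0,0,0.035],"roll": 0}
    - {"delta_pos": [0,0,0.025],"roll": 0}
    - {"delta_pos": [0,0,0.015],"roll": 0}
    - {"delta_pos": [0,0,0.002],"roll": 0}
    - {"delta_pos": [0,0,0],"roll": 0}

```text
clock: 7.5
eef_pos: [0.4899, 0.0755, 0.1443]
orientation: [0.435, 0.9, -0.001, -0.001]
contact_force: [0.1, -0.3, 0.8]
grip_width: 0.0767
```

carry_out:
  rows:
    - {"delta_pos": [0,0,0],"roll": 0}
    - {"delta_pos": [0,0,0],"roll": 0}
    - {"delta_pos": [0,0,0],"roll": 0}
    - {"delta_pos": [0,0,0],"roll": 0}
    - {"delta_pos": [0,0,0],"roll": 0}
    - {"delta_pos": [0,0,0],"roll": 0}
  claw: 0
  newtons: 40

```text
clock: 8.1
eef_pos: [0.4904, 0.0753, 0.1459]
orientation: [0.435, 0.9, -0.0, 0.0]
contact_force: [-2.3, -2.4, 5.1]
grip_width: 0.0134
```

```bash
python3 s.py
```

```text
8.1 [0.4904 0.0753 0.1459] yaw 2.2414 F [-2.34 -2.42  5.07] T [-0.245  0.355  0.213] q6 -0.5407 eff6 0.185 w 0.0134
```

carry_out:
  rows:
    - {"delta_pos": [0,0,0],"roll": 0.02}

```text
clock: 8.2
eef_pos: [0.4904, 0.0753, 0.1459]
orientation: [0.444, 0.896, -0.0, 0.0]
contact_force: [-3.1, -1.4, 5.6]
grip_width: 0.0136
```

```bash
python3 s.py
```

```text
8.2 [0.4904 0.0753 0.1459] yaw 2.2212 F [-3.08 -1.45  5.59] T [-0.186  0.37   0.377] q6 -0.5205 eff6 0.155 w 0.0136
```

carry_out:
  rows:
    - {"delta_pos": [0,0,0],"roll": 0.02}

```text
clock: 8.3
eef_pos: [0.4904, 0.0753, 0.1459]
orientation: [0.453, 0.892, -0.0, 0.0]
contact_force: [-3.0, -1.2, 6.0]
grip_width: 0.0137
```

```bash
python3 s.py
```

```text
8.3 [0.4904 0.0753 0.1459] yaw 2.2014 F [-2.95 -1.22  6.03] T [-0.168  0.315  0.472] q6 -0.5005 eff6 0.323 w 0.0137
```

carry_out:
  rows:
    - {"delta_pos": [0,0,0],"roll": -0.02}
    - {"delta_pos": [0,0,0],"roll": -0.02}
    - {"delta_pos": [0,0,0],"roll": -0.02}
    - {"delta_pos": [0,0,0],"roll": -0.01}
    - {"delta_pos": [0,0,0],"roll": 0}
    - {"delta_pos": [0,0,0],"roll": 0}

```text
clock: 8.9
eef_pos: [0.4904, 0.0753, 0.1459]
orientation: [0.422, 0.907, -0.0, 0.0]
contact_force: [-2.2, -2.2, 3.7]
grip_width: 0.0139
```

```bash
python3 s.py
```

```text
8.9 [0.4904 0.0753 0.1459] yaw 2.2704 F [-2.16 -2.2   3.7 ] T [-0.229  0.4   -0.007] q6 -0.57 eff6 -0.028 w 0.0139
```

carry_out:
  rows:
    - {"delta_pos": [0,0,0],"roll": 0}
    - {"delta_pos": [0,0,0],"roll": 0}
    - {"delta_pos": [0,0,0],"roll": 0}
    - {"delta_pos": [0,0,0],"roll": 0}
    - {"delta_pos": [0,0,0],"roll": 0}
    - {"delta_pos": [0,0,0],"roll": 0}
  claw: 90

```text
clock: 9.5
eef_pos: [0.4906, 0.0756, 0.1453]
orientation: [0.422, 0.907, 0.0, 0.0]
contact_force: [0.2, 0.4, 0.7]
grip_width: 0.077
```

carry_out:
  rows:
    - {"delta_pos": [0,0,-0.02],"roll": 0}
    - {"delta_pos": [0,0,-0.035],"roll": 0}
    - {"delta_pos": [0,0,-0.035],"roll": 0}
    - {"delta_pos": [0,0,-0.025],"roll": 0}
    - {"delta_pos": [0,0,0],"roll": 0}
    - {"delta_pos": [0,0,0],"roll": 0}

```text
clock: 10.1
eef_pos: [0.4904, 0.0755, 0.2603]
orientation: [0.422, 0.907, 0.0, 0.0]
contact_force: [-0.3, 0.3, -0.5]
grip_width: 0.0768
```

```bash
python3 s.py
python3 - <<'E'
from h import *
import cv2
im=robot.snapshot("wrist"); cv2.imwrite('pics/w3.png',cv2.resize(im[:,:,::-1],(800,600),interpolation=cv2.INTER_CUBIC))
a=np.clip(cv2.imread('pics/w3.png')[215:375,320:480]*2.5,0,255).astype(np.uint8)
cv2.imwrite('pics/w3z.png',cv2.resize(a,None,fx=3.7,fy=3.7,interpolation=cv2.INTER_CUBIC))
E
```

```text
10.1 [0.4904 0.0755 0.2603] yaw 2.2708 F [-0.3   0.25 -0.48] T [-0.015  0.01   0.011] q6 -0.5704 eff6 0.0 w 0.0768
```

View pics/w3.png

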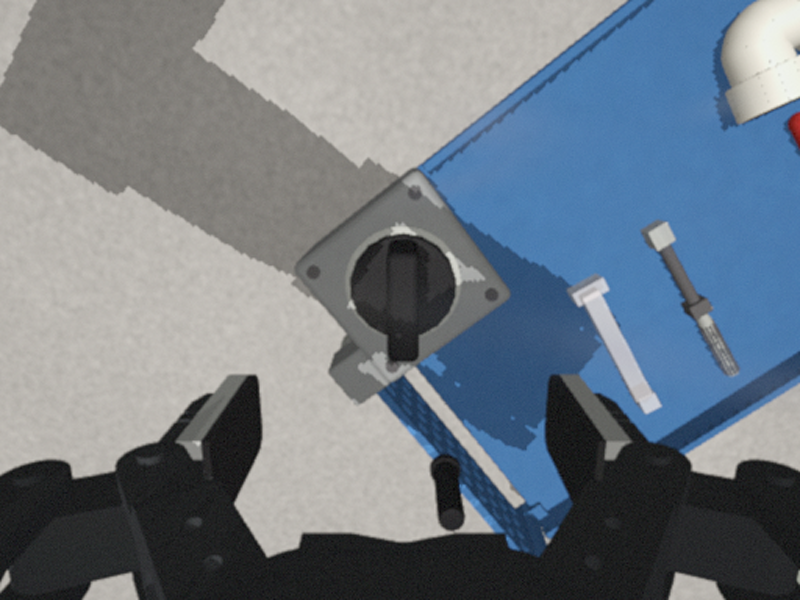

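View pics/w3z.png

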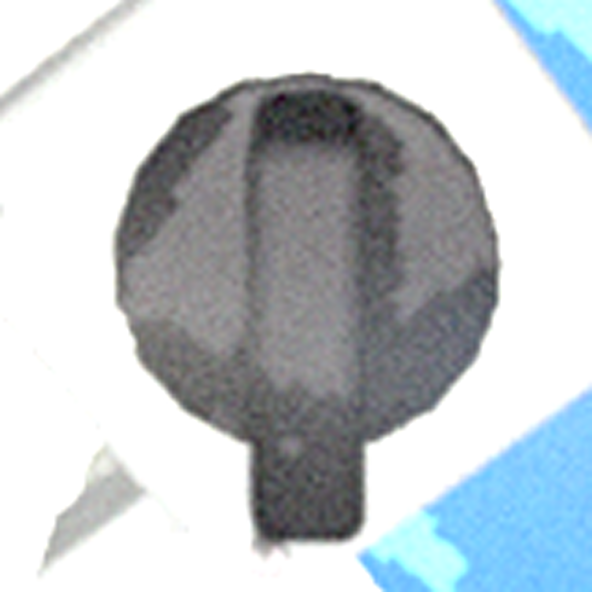

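Run:
```python
from h import *
k=1.5625
print(bp("wrist",452/k,518/k,.17),bp("wrist",445/k,468/k,.124))
```

```text
[0.5805 0.0058 0.17  ] [0.5809 0.005  0.124 ]
```

carry_out:
  rows:
    - {"delta_pos": [-0.0376,0.0083,0],"roll": 0}
    - {"delta_pos": [-0.0376,0.0083,0],"roll": 0}
    - {"delta_pos": [-0.0376,0.0083,0],"roll": 0}
    - {"delta_pos": [0,0,0],"roll": 0.146}
    - {"delta_pos": [0,0,0],"roll": 0.146}
    - {"delta_pos": [0,0,0],"roll": 0.146}
    - {"delta_pos": [0,0,0],"roll": 0.146}
    - {"delta_pos": [0,0,0],"roll": 0.146}

```text
clock: 10.95
eef_pos: [0.5815, 0.0052, 0.2581]
orientation: [0.72, 0.694, -0.001, -0.001]
contact_force: [-0.7, -0.4, 0.4]
grip_width: 0.0768
```

carry_out:
  rows:
    - {"delta_pos": [0,0,0],"roll": 0.146}
    - {"delta_pos": [0,0,0],"roll": 0.146}
    - {"delta_pos": [0,0,0],"roll": 0.146}
    - {"delta_pos": [0,0,0],"roll": 0.146}
    - {"delta_pos": [0,0,0],"roll": 0.146}
    - {"delta_pos": [0,0,0],"roll": 0.146}
    - {"delta_pos": [0,0,0],"roll": 0.146}
    - {"delta_pos": [0,0,0],"roll": 0.146}

```text
clock: 11.75
eef_pos: [0.5814, 0.0053, 0.2581]
orientation: [0.983, 0.182, -0.002, -0.0]
contact_force: [-0.9, 0.1, -0.3]
grip_width: 0.0771
```

carry_out:
  rows:
    - {"delta_pos": [0,0,0],"roll": 0.146}
    - {"delta_pos": [0,0,0],"roll": 0.146}
    - {"delta_pos": [0,0,0],"roll": 0.146}
    - {"delta_pos": [0,0,0],"roll": 0.146}
    - {"delta_pos": [0,0,0],"roll": 0}
    - {"delta_pos": [0,0,0],"roll": 0}

```text
clock: 12.35
eef_pos: [0.5818, 0.0053, 0.259]
orientation: [0.995, -0.104, -0.001, 0.0]
contact_force: [-0.2, 0.2, -0.9]
grip_width: 0.0766
```

```bash
python3 s.py
python3 - <<'E'
from h import *
import cv2
im=robot.snapshot("wrist"); cv2.imwrite('pics/w4.png',cv2.resize(im[:,:,::-1],(800,600),interpolation=cv2.INTER_CUBIC))
E
```

```text
12.35 [0.5818 0.0053 0.259 ] yaw -0.2082 F [-0.15  0.21 -0.87] T [-0.055  0.031 -0.052] q6 1.7684 eff6 0.034 w 0.0766
```

View pics/w4.png

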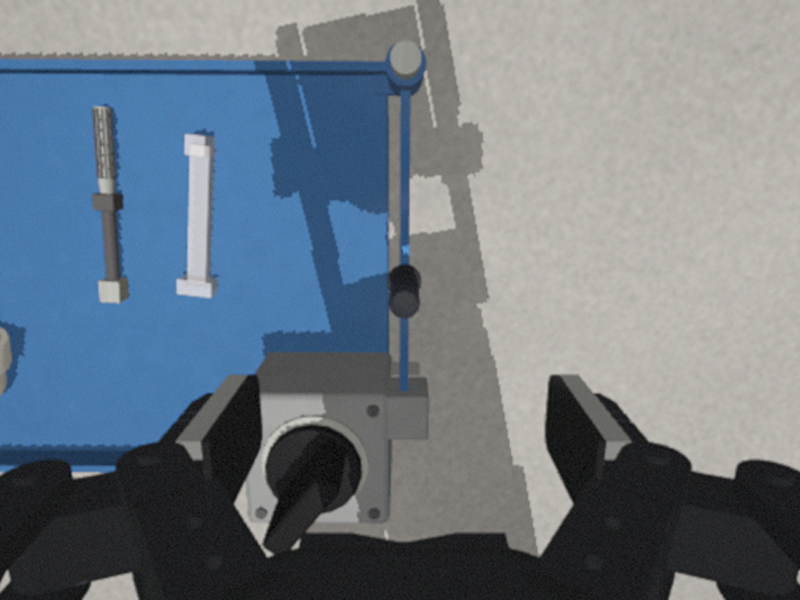

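carry_out:
  rows:
    - {"delta_pos": [0,0,0.035],"roll": 0}
    - {"delta_pos": [0,0,0.035],"roll": 0}
    - {"delta_pos": [0,0,0.03],"roll": 0}
    - {"delta_pos": [0,0,0.02],"roll": 0}
    - {"delta_pos": [0,0,0.006],"roll": 0}
    - {"delta_pos": [0,0,0],"roll": 0}
    - {"delta_pos": [0,0,0],"roll": 0}

```text
clock: 13.1
eef_pos: [0.5831, 0.0053, 0.1354]
orientation: [0.994, -0.105, 0.001, -0.0]
contact_force: [0.3, -0.7, 0.7]
grip_width: 0.0769
```

carry_out:
  rows:
    - {"delta_pos": [0,0,0],"roll": 0}
    - {"delta_pos": [0,0,0],"roll": 0}
    - {"delta_pos": [0,0,0],"roll": 0}
    - {"delta_pos": [0,0,0],"roll": 0}
    - {"delta_pos": [0,0,0],"roll": 0}
    - {"delta_pos": [0,0,0],"roll": 0}
  claw: 25
  newtons: 20

```text
clock: 13.7
eef_pos: [0.5823, 0.0053, 0.1344]
orientation: [0.994, -0.105, 0.0, -0.0]
contact_force: [0.6, -0.4, 0.8]
grip_width: 0.0213
```

```bash
python3 s.py
```

```text
13.7 [0.5823 0.0053 0.1344] yaw -0.2111 F [ 0.61 -0.38  0.84] T [-0.008 -0.011  0.021] q6 1.7713 eff6 -0.0 w 0.0213
```

carry_out:
  rows:
    - {"delta_pos": [0,0.003,0],"roll": 0}
    - {"delta_pos": [0,0,0],"roll": 0}

```text
clock: 13.9
eef_pos: [0.5816, 0.002, 0.1343]
orientation: [0.994, -0.105, -0.0, 0.0]
contact_force: [0.0, 0.2, -0.9]
grip_width: 0.0213
```

carry_out:
  rows:
    - {"delta_pos": [0,0.002,0],"roll": 0}
    - {"delta_pos": [0,0,0],"roll": 0}

```text
clock: 14.1
eef_pos: [0.5812, 0.0002, 0.1343]
orientation: [0.994, -0.106, 0.0, 0.0]
contact_force: [-0.4, -0.1, -0.8]
grip_width: 0.0212
```

carry_out:
  rows:
    - {"delta_pos": [0,0.001,0],"roll": 0}
    - {"delta_pos": [0,0,0],"roll": 0}

```text
clock: 14.3
eef_pos: [0.581, -0.0006, 0.1343]
orientation: [0.994, -0.105, 0.0, 0.0]
contact_force: [-0.3, -0.4, -0.2]
grip_width: 0.0213
```

carry_out:
  rows:
    - {"delta_pos": [0,0.0015,0],"roll": 0}
    - {"delta_pos": [0,0,0],"roll": 0}

```text
clock: 14.5
eef_pos: [0.5807, -0.0022, 0.1344]
orientation: [0.994, -0.105, 0.0, 0.0]
contact_force: [-1.0, 0.0, 0.2]
grip_width: 0.0212
```

carry_out:
  rows:
    - {"delta_pos": [0,0.0015,0],"roll": 0}

```text
clock: 14.6
eef_pos: [0.5804, -0.0034, 0.1343]
orientation: [0.994, -0.105, 0.0, -0.0]
contact_force: [-0.5, 0.7, 0.2]
grip_width: 0.0212
```

```bash
python3 s.py
python3 - <<'E'
from h import *
import cv2
im=robot.snapshot("side"); cv2.imwrite('pics/d5.png',cv2.resize(im[170:300,200:360,::-1],None,fx=4,fy=4,interpolation=cv2.INTER_CUBIC))
E
```

```text
14.6 [ 0.5804 -0.0034  0.1343] yaw -0.2111 F [-0.52  0.71  0.16] T [ 0.127  0.018 -0.014] q6 1.756 eff6 0.035 w 0.0212
```

View pics/d5.png

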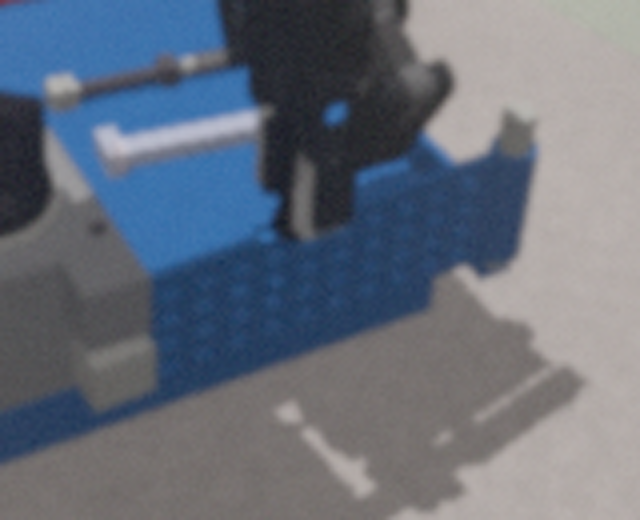

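carry_out:
  rows:
    - {"delta_pos": [0,0.0015,0],"roll": 0}

```text
clock: 14.75
eef_pos: [0.58, -0.0049, 0.1343]
orientation: [0.994, -0.105, -0.0, -0.0]
contact_force: [-0.7, 1.1, -0.8]
grip_width: 0.0212
```

carry_out:
  rows:
    - {"delta_pos": [0,0.0015,0],"roll": 0}

```text
clock: 14.85
eef_pos: [0.5797, -0.0065, 0.1343]
orientation: [0.994, -0.105, 0.0, -0.0]
contact_force: [-0.6, -0.5, 0.3]
grip_width: 0.0213
```

carry_out:
  rows:
    - {"delta_pos": [0,0.0015,0],"roll": 0}

```text
clock: 14.95
eef_pos: [0.5794, -0.008, 0.1343]
orientation: [0.994, -0.105, 0.0, -0.0]
contact_force: [0.1, 0.5, 0.9]
grip_width: 0.0211
```

carry_out:
  rows:
    - {"delta_pos": [0,0.0015,0],"roll": 0}

```text
clock: 15.05
eef_pos: [0.5791, -0.0095, 0.1343]
orientation: [0.994, -0.105, 0.0, -0.0]
contact_force: [-0.5, 0.0, -0.7]
grip_width: 0.0213
```

```bash
python3 s.py
```

```text
15.05 [ 0.5791 -0.0095  0.1343] yaw -0.2113 F [-0.48  0.05 -0.69] T [0.098 0.007 0.01 ] q6 1.7458 eff6 0.023 w 0.0213
```

carry_out:
  rows:
    - {"delta_pos": [0,0,0],"roll": -0.07}
    - {"delta_pos": [0,0,0],"roll": -0.07}
    - {"delta_pos": [0.0003,0.0086,0],"roll": -0.08}
    - {"delta_pos": [0.0003,0.0086,0],"roll": -0.08}
    - {"delta_pos": [0.0003,0.0086,0],"roll": -0.08}
    - {"delta_pos": [0.0003,0.0086,0],"roll": -0.08}

```text
clock: 15.65
eef_pos: [0.582, -0.0439, 0.1344]
orientation: [0.992, 0.126, 0.0, -0.0]
contact_force: [0.3, 0.2, -0.1]
grip_width: 0.0212
```

```bash
cat >> s.py <<'E'
h=np.array([.6868,-.0172]); r=s["eef_pos"][:2]-h
print("r",np.linalg.norm(r),"open",(np.arctan2(r[1],r[0])-np.radians(167.9))%(2*np.pi))
E
python3 s.py
```

```text
15.65 [ 0.582  -0.0439  0.1344] yaw 0.2521 F [ 0.33  0.17 -0.06] T [ 0.132 -0.028 -0.002] q6 1.2236 eff6 0.771 w 0.0212
r 0.10817705833040613 open 0.46023413756930687
```

carry_out:
  rows:
    - {"delta_pos": [0.0003,0.0086,0],"roll": -0.08}
    - {"delta_pos": [0.0003,0.0086,0],"roll": -0.08}
    - {"delta_pos": [0.0003,0.0086,0],"roll": -0.08}
    - {"delta_pos": [0.0003,0.0086,0],"roll": -0.08}
    - {"delta_pos": [0.0003,0.0086,0],"roll": -0.08}
    - {"delta_pos": [0.0003,0.0086,0],"roll": -0.08}

```text
clock: 16.25
eef_pos: [0.6057, -0.0892, 0.1343]
orientation: [0.934, 0.358, -0.0, -0.0]
contact_force: [0.1, 0.7, 0.1]
grip_width: 0.0212
```

```bash
python3 s.py
python3 - <<'E'
from h import *
import cv2
im=robot.snapshot("side"); cv2.imwrite('pics/d6.png',cv2.resize(im[:,:,::-1],(800,600),interpolation=cv2.INTER_CUBIC))
E
```

```text
16.25 [ 0.6057 -0.0892  0.1343] yaw 0.7319 F [0.13 0.68 0.1 ] T [ 0.081  0.033 -0.041] q6 0.6738 eff6 0.73 w 0.0212
r 0.10847922876654763 open 0.9375373148125892
```

View pics/d6.png

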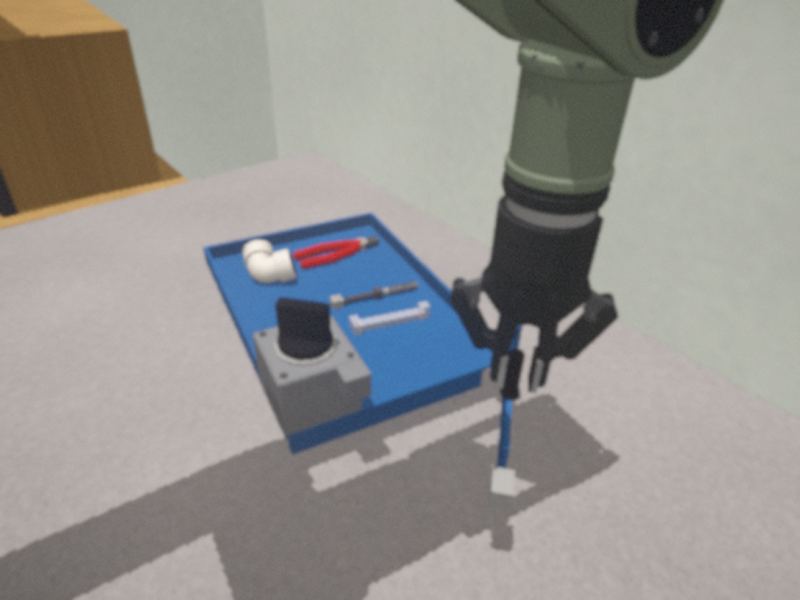

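Gate follows: the leaf stands well out of the shelf end. On to about 1.41 (tool), slowing at the end so the gate does not coast.

carry_out:
  rows:
    - {"delta_pos": [0.0003,0.0086,0],"roll": -0.08}
    - {"delta_pos": [0.0003,0.0086,0],"roll": -0.08}
    - {"delta_pos": [0.0003,0.0086,0],"roll": -0.08}
    - {"delta_pos": [0.0003,0.0086,0],"roll": -0.08}
    - {"delta_pos": [0.0002,0.0064,0],"roll": -0.06}
    - {"delta_pos": [0.0001,0.0055,0],"roll": -0.05}
    - {"delta_pos": [0,0.0043,0],"roll": -0.04}
    - {"delta_pos": [0,0,0],"roll": 0}

```text
clock: 17.1
eef_pos: [0.6471, -0.1179, 0.1342]
orientation: [0.826, 0.564, 0.0, 0.0]
contact_force: [-0.3, -1.3, -0.2]
grip_width: 0.0218
```

carry_out:
  rows:
    - {"delta_pos": [0,0,0],"roll": 0}
    - {"delta_pos": [0,0,0],"roll": 0}
    - {"delta_pos": [0,0,0],"roll": 0}
    - {"delta_pos": [0,0,0],"roll": 0}
  claw: 60

```text
clock: 17.5
eef_pos: [0.6467, -0.1176, 0.1344]
orientation: [0.826, 0.564, 0.0, 0.0]
contact_force: [-0.1, 0.3, -0.1]
grip_width: 0.0512
```

```bash
python3 s.py
```

```text
17.5 [ 0.6467 -0.1176  0.1344] yaw 1.1985 F [-0.15  0.35 -0.11] T [-0.044  0.008  0.005] q6 0.1749 eff6 0.003 w 0.0512
r 0.10807253403267683 open 1.4023243194011616
```

Lift clear (about 11 cm) and look.

carry_out:
  rows:
    - {"delta_pos": [0,0,-0.02],"roll": 0}
    - {"delta_pos": [0,0,-0.035],"roll": 0}
    - {"delta_pos": [0,0,-0.04],"roll": 0}
    - {"delta_pos": [0,0,-0.04],"roll": 0}
    - {"delta_pos": [0,0,-0.03],"roll": 0}
    - {"delta_pos": [0,0,0],"roll": 0}
    - {"delta_pos": [0,0,0],"roll": 0}

```text
clock: 18.2
eef_pos: [0.6468, -0.1176, 0.2998]
orientation: [0.826, 0.564, 0.0, 0.0]
contact_force: [-0.4, -0.1, -0.5]
grip_width: 0.0512
```

```bash
python3 s.py
python3 - <<'E'
from h import *
import cv2
for n in ("wrist","side","scene"):
    im=robot.snapshot(n); cv2.imwrite(f'pics/{n}9.png',cv2.resize(im[:,:,::-1],(800,600),interpolation=cv2.INTER_CUBIC))
E
```

```text
18.2 [ 0.6468 -0.1176  0.2998] yaw 1.1986 F [-0.42 -0.13 -0.53] T [-0.004  0.012 -0.001] q6 0.1748 eff6 0.001 w 0.0512
r 0.10810554938833314 open 1.403035483235226
```

View pics/wrist9.png

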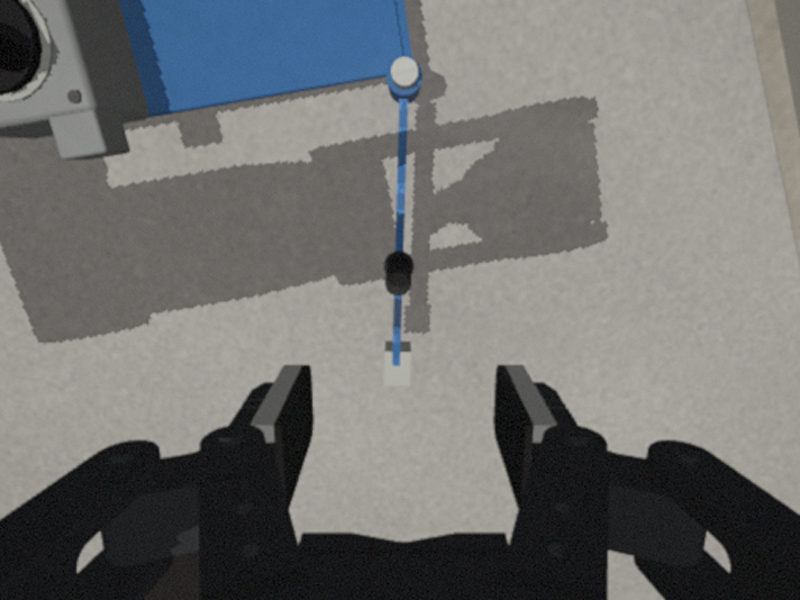

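View pics/scene9.png

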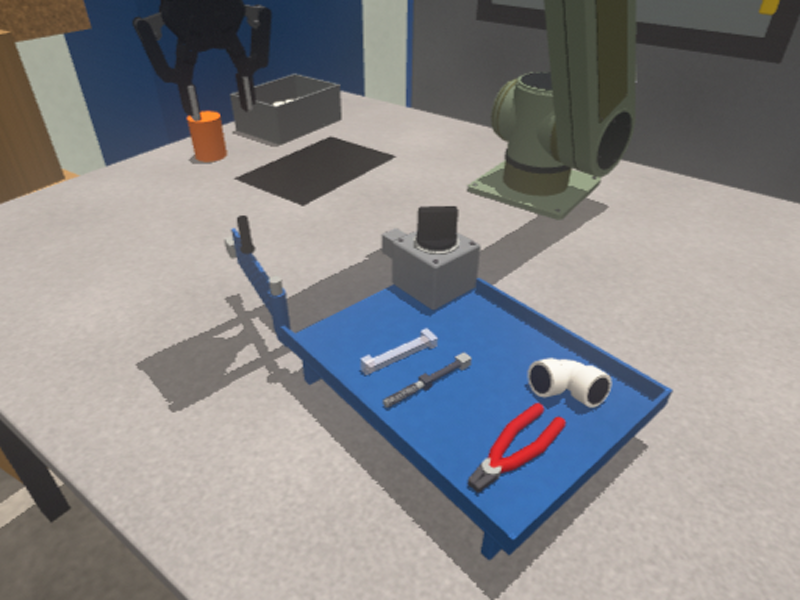

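View pics/side9.png

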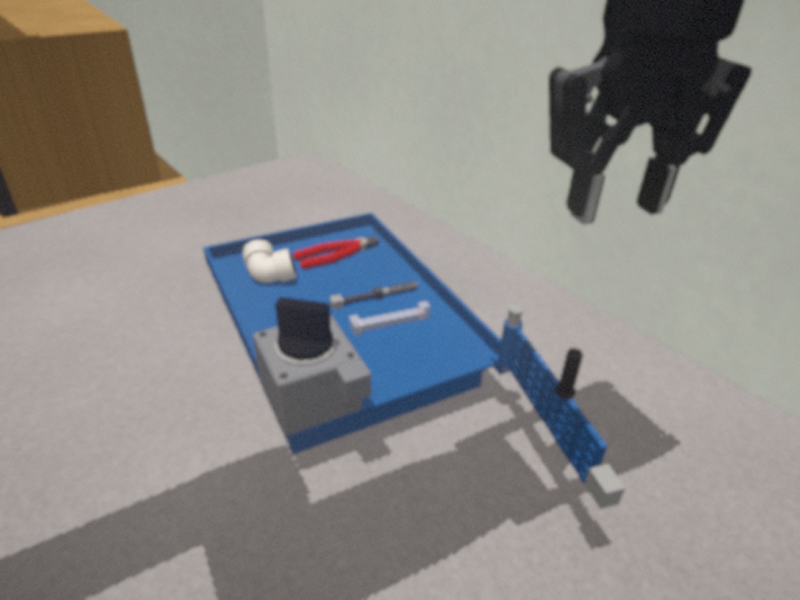

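```bash
python3 -c "
from workcell import robot
print(robot.finish_job())"
```

```text
the job is handed in; nothing more can be done
None
```

The gate is open about 79° (1.38 rad, estimated from the wrist picture). The job was handed in at about 18 s of the 61 s allowed.

- **Knob:** I turned it clockwise in small steps. The resistance dipped at about 0.55 rad and came back at about 0.69 rad from the start.
    - To be sure, I let go once and then gripped it again. I turned it about 0.07 rad past the notch, where the resistance rose to 0.47 N m, and then turned it back to where the torque was near zero.
    - After the final release, the picture showed the knob still at the notch, 0.69 rad from the start.
- **Gate:** I closed the fingers loosely around the post without clamping it. The gate followed at about 1 N, so it was never forced. I swung it along its arc, opened the fingers and lifted clear.
- **Last checks:** The gripper was free at z = 0.30 m with contact force near zero. The four parts lay where they were in the first pictures, and the knob was unchanged.
- **Disagreements:**
    - The measured dip was only about 0.1 N m, less than the 0.2 to 0.3 N m described. The joint 6 effort also did not show it clearly, which is why I rocked the knob to confirm.
    - The first time I let go, slightly past the notch, the picture showed almost no movement back. I put this down to the knob's drag.

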